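# Lock the pump flywheel just past compression

## Task

Put the small bench pump into its service lock: take the upright crank handle on its flywheel and turn the flywheel slowly clockwise, seen from above, feeling the resistance build to a peak, and stop just past it, where it has fallen away again. There push the black lock plunger on the near end of the pump gently down until it is fully home and let go; do not force the plunger if it will not go in, and do not disturb the wrench, the circuit board and the tape roll lying round the pump.

Things in the scene. Friction and masses are not known exactly. Their poses are not given: they have to be found in the camera images.
- pump: Fixed bench pump: grey box 196 x 140 mm, 56 mm high, on a 226 x 172 mm plate; origin on the bench under the flywheel's axis, x from the plunger end towards the finned cylinder at the far end (to 140 mm from the axis), y to the left, z up. Inside, a disc with one slot turns with the flywheel: the plunger goes home only in the slot, about 0.1 to 0.3 rad past the resistance peak.
- pump_axis (a point): On the vertical axis of the flywheel at its underside, 60 mm above the bench; axes as the pump's. The flywheel is a steel disc, radius 65 mm, rim 60 to 76 mm above the bench, hub to 83 mm.
- flywheel (a joint): Flywheel angle (rad), grows clockwise seen from above; at 0 the crank handle is along the pump's +y, at pi/2 along +x. At the handle 2 N turn it; at an unseen place, different each time, 0.1 to 1.8 rad clockwise of the start, resistance rises over 0.5 rad to about 8 to 12 N, then falls within 0.1 rad to 2 N. It stays where left, but runs back if let go on the rise; turn it back if overshot.
- crank_top (a point): Centre of the top of the crank handle, 122 mm above the bench: a plain black upright round grip, 16 mm diameter, 44 mm long, that spins freely on its own pin, standing on the flywheel 46 mm from the flywheel's axis.
- plunger (a joint): How far the lock plunger is pressed (m): 0 up, 0.012 fully home. It slides straight down against 1 to 3 N of friction and stays where it is left. Off its slot it stops hard at 0.004, without harm if pressed gently (over 40 N bends it).
- plunger_top (a point): Centre of the top of the lock plunger's black round knob, 22 mm diameter and 12 mm thick, 96 mm above the bench when up and 84 mm when home; it stands on a small aluminium boss 88 mm from the flywheel axis, at the end of the pump away from the finned cylinder (towards the robot).
- torque_wrench: Orange-handled wrench, 160 mm long, loose on the bench to the left of the pump; origin at the middle of its underside. To be left alone.
- filter_board: Small green circuit board, 40 x 84 x 11 mm, loose on the bench to the right of the pump; origin at the middle of its underside. To be left alone.
- tape_roll: Roll of black tape lying flat, 57 mm diameter, 19 mm high, loose on the bench to the right of the pump's near end; origin at the middle of its underside. To be left alone.

How it is judged:
By the outcome, as a careful person would: the job done as asked, in the order asked, and still so for the second after the job is handed in, with the robot touching nothing.
It also fails if it takes over 67 s, if anything falls off the work surface, if the arm or the gripper's body presses on something with over 40 N, if the wrist force passes 120 N, or if a joint passes its speed limit or range.

## Robot

A 6-joint arm with a two-finger parallel gripper is mounted at the origin on a cart in front of the work surface, level with it; the furniture and walls round the work are solid. World frame = base frame: x ahead of the robot, y to its left, z up, the work surface at z = 0. Lengths are in m, angles in degrees, forces in N, time in s.
With the tool pointing down it reaches from about 0.35 to 0.875 m from the base axis. Payload 4.2 kg.
Tool frame: the origin (TCP) lies midway between the tips of the shut fingers; the grasp point (between the pads) lies 19 mm behind it; z points along the fingers, y is the line along which they close (so a half turn about z gives the same grasp; the last joint's range is limited). The gripper opens to 87 mm and grips with 3 to 60 N. Pads are 19 mm wide; open, the fingers measure 117 mm over their backs; the gripper's body (75 mm by 190 mm) begins 51 mm behind the grasp point.
Start: joints at [-52.964, 22.042, 0.453, 0, -68.411, -14.817], TCP at [0.236, -0.579, 0.223] pointing down, gripper open.
Joint ranges: [-179.83, 179.83], [-69.29, 118.12], [-61.27, 80.66], [-181.25, 117.63], [-171.15, -9.14], [-177.46, 177.46]. Speed limits (degrees/s): [159.86, 159.86, 180, 180, 180, 180].

## Interface

Orientations are given as a 3x3 rotation matrix whose columns are the frame's x, y, z axes.
In Python, from station import r, cams gives the robot as it stands.
- The arm moves only by the tool play_rows, never from a script. Its argument "commands" is text: rows parted by semicolons, each of 6 numbers parted by spaces: the shift along the world's x, y, z normalised to -1 to 1, where 1 is 30 mm, then the turn, a rotation vector about the world's x, y, z normalised to -1 to 1, where 1 is 0.15 rad. A call has 1 to 20 rows; each row shifts and turns the commanded pose from where the row before left it; what a row does not reach is not made up. A row lasts 1/10 s, in which the tool goes at most 50 mm and 8.59 degrees, less where a joint would pass 70% of its speed; a pose out of reach is approached as far as the arm can. A call with a number of a shift or a turn outside -1 to 1 is refused whole. A call with a gripper value outside its range is refused whole. "grip" is the finger opening in mm, from 0 to 87, set as the call begins (left out, the last holds). The fingers move at their own pace and stop on an object; the grip force is fixed at half the most. Time passes only in rows, so rows that do not move let the fingers close. It gives the time, the measured TCP pose, the force, the opening and the grip force at its end, in the units of the state.
- r.sense(): the state, without advancing time (a new reading comes with each control period).
- cams.capture(name): name is "side" or "top"; returns (picture, depth): 400x640x3 uint8, blue, green, red; 400x640 float32, m along the optical axis (not along the pixel's ray), 0 where there is no reading.
- cams.camera_info(name): a dict with "mtx" (3x3 intrinsics, pixels), "k1" (the pictures are not rectified: a ray, as slopes to the right and down, at radius r is drawn at 1 + k1 r^2 times it, then the intrinsics apply), "R" (3x3) and "t" (3): a world point X has camera coordinates R X + t. Camera axes: x right, y down, z forward; pixel columns grow to the right and rows downward; lengths in m; the calibration is good to about 2 mm. A picture is of the moment at which its call begins. camera_info takes no time and is no camera call.
- r.finish_job(): hands the job in; it is judged then, once.
The state is a dict: "time_s": time; "joints": joint angles; "joint_velocities": joint speeds; "effort": joint torques, N m; "tcp_pos": TCP position; "ee_rot": TCP orientation; "wrist_force": force on the tool from outside, world axes, zero at the start; "moment": the same for the moment, N m; "gripper_width": opening from 0.0 (shut) to 1.0 (fully open); "gripper_force": force on a finger pad.
Only numpy, scipy, OpenCV 4.12 (cv2) and the standard library are available. Lean on these libraries where they do the work, as an engineer would, in place of code of your own. Each camera call takes 0.05 s, during which the arm holds its last target. There are 200 camera calls.

## Working session

There is one attempt and no reset: what is moved stays moved. The work goes in short steps, Python scripts to look and compute and a tool call to move; the robot and the scene stay as the last step left them, time stands still between calls to the robot, and variables do not carry over. Pictures are saved under pics/ and viewed, at most 10 in all, crops included, and the job is handed in when it is done.

Besides the shell and the picture viewer there is one more tool, called after "Emit:" as a command line: name --argument value ..., lists and objects as JSON in quotes. play_rows: Moves the arm, as the interface text tells. Scaled input: -1 to 1 covers 30 mm each way for a shift and 0.15 rad each way for a turn. Its arguments: {"type":"object","properties":{"commands":{"type":"string"},"grip":{"type":"number"}},"required":["commands"]}

```bash
mkdir -p pics; cat > h.py <<'E'
import numpy as np, cv2
from station import r, cams
def ray(name,u,v):
    c=cams.camera_info(name); K=np.array(c["mtx"]);R=np.array(c["R"]);t=np.array(c["t"])
    d=np.array([(u-K[0,2])/K[0,0],(v-K[1,2])/K[1,1]]); s=d.copy()
    for _ in range(20): s=d/(1+c["k1"]*(s@s))
    return -R.T@t, R.T@np.array([s[0],s[1],1.])
def onz(name,u,v,z):
    o,d=ray(name,u,v); return o+d*(z-o[2])/d[2]
E
python3 - <<'E'
from h import *
for n in("side","top"):
    p,d=cams.capture(n); cv2.imwrite(f"pics/{n}0.png",p); np.save(f"{n}0.npy",d)
    c=cams.camera_info(n); print(n,c)
s=r.sense(); print(s["time_s"],s["tcp_pos"],s["ee_rot"],s["wrist_force"])
E
```

```text
side {'mtx': array([[409.16377169,   0.        , 311.03691082],
       [  0.        , 409.16377169, 197.55842687],
       [  0.        ,   0.        ,   1.        ]]), 'k1': -0.016429714612717986, 'R': array([[-0.93269942, -0.36028373,  0.01635308],
       [-0.25341344,  0.62242268, -0.74052119],
       [ 0.25661921, -0.69482778, -0.67183401]]), 't': array([0.54868717, 0.16452013, 0.82247681])}
top {'mtx': array([[454.79553246,   0.        , 328.57737049],
       [  0.        , 454.79553246, 209.28201397],
       [  0.        ,   0.        ,   1.        ]]), 'k1': -0.05626188473643314, 'R': array([[-0.01482023, -0.99974497,  0.01703976],
       [-0.9876581 ,  0.01197934, -0.15616651],
       [ 0.15592256, -0.01914388, -0.98758375]]), 't': array([0.10116272, 0.54517742, 0.96283589])}
0.1 [ 0.23616365 -0.57809413  0.2215659 ] [[-9.25803447e-01 -3.78004334e-01 -8.37479920e-04]
 [-3.78005247e-01  9.25801749e-01  1.77596147e-03]
 [ 1.04019244e-04  1.96076305e-03 -9.99998072e-01]] [ 0.36305502  0.4413654  -0.7499161 ]
```

View pics/top0.png

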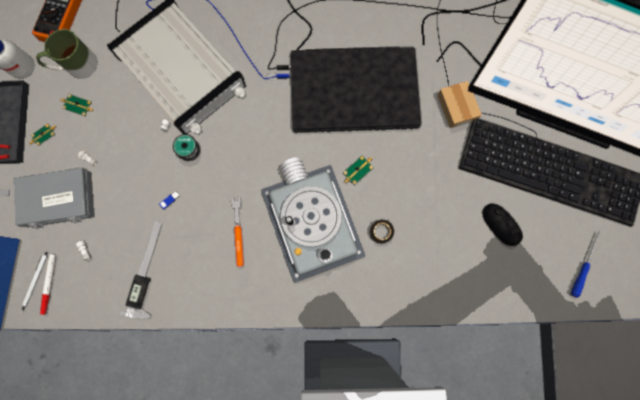

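View pics/side0.png

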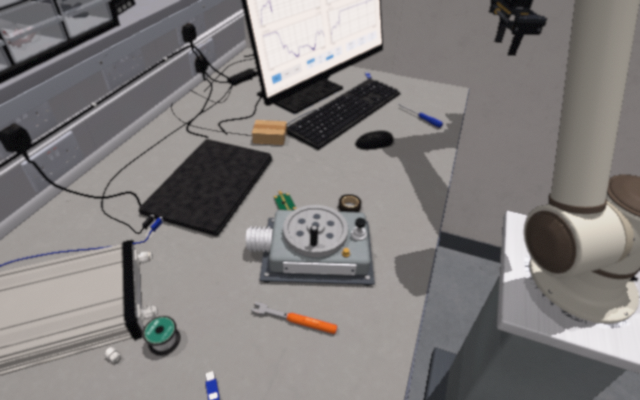

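The top view shows the flywheel at about (311,216), the crank at (290,220) and the plunger at (325,255). I'll zoom in to measure them.

```bash
python3 - <<'E'
from h import *
p=cv2.imread("pics/top0.png")[150:290,250:380]; q=cv2.imread("pics/side0.png")[190:290,240:380]
a=cv2.resize(p,None,fx=4,fy=4,interpolation=cv2.INTER_CUBIC)[:, :520]; b=cv2.resize(q,(280*2,400),interpolation=cv2.INTER_CUBIC)
a=cv2.resize(a,(390,420)); b=cv2.resize(b,(400,286)); 
im=np.zeros((420,790,3),np.uint8); im[:,:390]=a; im[:286,390:]=b; cv2.imwrite("pics/z0.png",im)
print(onz("top",311,216,.076),onz("top",290,220,.122),onz("top",325,255,.096))
E
```

```text
[0.52710455 0.13207371 0.076     ] [0.51286833 0.17367138 0.122     ] [0.44283886 0.10362154 0.096     ]
```

View pics/z0.png

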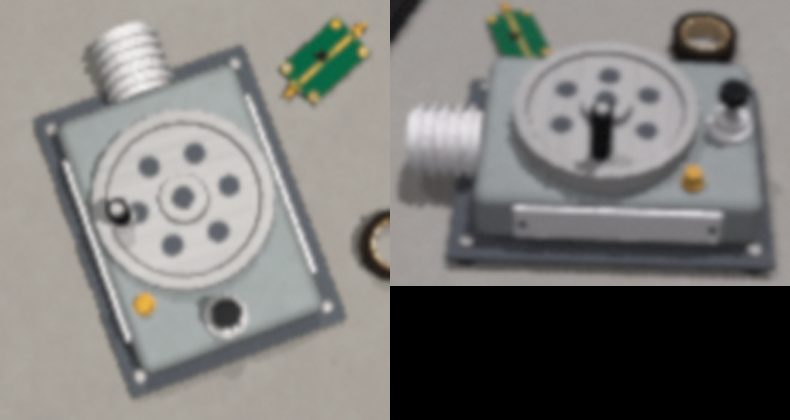

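```bash
cat >> h.py <<'E'
def tri(a,b):
    A=0;B=0
    for n,(u,v) in (("top",a),("side",b)):
        o,d=ray(n,u,v); d/=np.linalg.norm(d); P=np.eye(3)-np.outer(d,d); A=A+P;B=B+P@o
    return np.linalg.solve(A,B)
E
python3 - <<'E'
from h import *
f=lambda x:x
W=onz("top",311,216.3,.076);H=onz("top",289.3,219.5,.122);P=onz("top",325.3,254,.096)
print(W,H,P,np.linalg.norm((W-H)[:2]),np.linalg.norm((W-P)[:2]))
print("side",onz("side",314.2,226.0,.122),onz("side",360.8,221.5,.096))
print(tri((289.3,219.5),(314.2,226)),tri((325.3,254),(360.8,221.5)))
x=(W-P)[:2]; print("yaw",np.degrees(np.arctan2(x[1],x[0])))
h=(H-W)[:2]; print("handle az",np.degrees(np.arctan2(h[1],h[0])))
E
```

```text
[0.52645998 0.13207941 0.076     ] [0.51390555 0.17508405 0.122     ] [0.44488335 0.10297612 0.096     ] 0.04479968672595547 0.08661263082542375
side [0.51656431 0.1750662  0.122     ] [0.4448393  0.10608649 0.096     ]
[0.51513852 0.17531113 0.12234686] [0.44523779 0.10296309 0.09283948]
yaw 19.634378050755913
handle az 106.27421231470913
```

Emit:
play_rows --commands "0.4 1 0 0 0 0.14;0.4 1 0 0 0 0.14;0.4 1 0 0 0 0.14;0.4 1 0 0 0 0.14;0.4 1 0 0 0 0.14;0.4 1 0 0 0 0.14;0.4 1 0 0 0 0.14;0.4 1 0 0 0 0.14;0.4 1 0 0 0 0.14;0.4 1 0 0 0 0.14;0.4 1 0 0 0 0.14;0.4 1 0 0 0 0.14;0.4 1 0 0 0 0.14;0.4 1 0 0 0 0.14;0.4 1 0 0 0 0.14;0.4 1 0 0 0 0.14;0.4 1 0 0 0 0.14;0.4 1 0 0 0 0.14;0.4 1 0 0 0 0.14;0.4 1 0 0 0 0.14" --grip 44

```text
time_s: 2.1
tcp_pos: [0.4763, 0.0227, 0.2223]
ee_rot: [[-0.69, -0.723, -0.001], [-0.723, 0.69, -0.0], [0.0, 0.0, -1.0]]
wrist_force: [-0.7, 0.2, 0.4]
gripper_width: 0.502
gripper_force: 0.0
```

Emit:
play_rows --commands "0.21 0.85 0 0 0 0;0.21 0.85 0 0 0 0;0.21 0.85 0 0 0 0;0.21 0.85 0 0 0 0;0.21 0.85 -0.6 0 0 0;0.21 0.85 -0.6 0 0 0;0 0 -0.5 0 0 0;0 0 0 0 0 0;0 0 0 0 0 0"

```text
time_s: 3.0
tcp_pos: [0.5141, 0.1742, 0.1715]
ee_rot: [[-0.691, -0.723, -0.001], [-0.723, 0.691, -0.001], [0.001, -0.0, -1.0]]
wrist_force: [0.5, 0.2, 0.2]
gripper_width: 0.509
gripper_force: 0.0
```

```bash
python3 - <<'E'
from h import *
p,_=cams.capture("top"); q,_=cams.capture("side")
a=cv2.resize(p[140:290,240:390],(400,400),interpolation=cv2.INTER_CUBIC); b=cv2.resize(q[140:290,240:390],(400,400),interpolation=cv2.INTER_CUBIC)
cv2.imwrite("pics/z1.png",np.hstack([a,b])); s=r.sense(); print(s["tcp_pos"],s["wrist_force"])
E
```

```text
[0.51458536 0.17425657 0.17254483] [0.54834834 0.15059709 0.00623847]
```

View pics/z1.png

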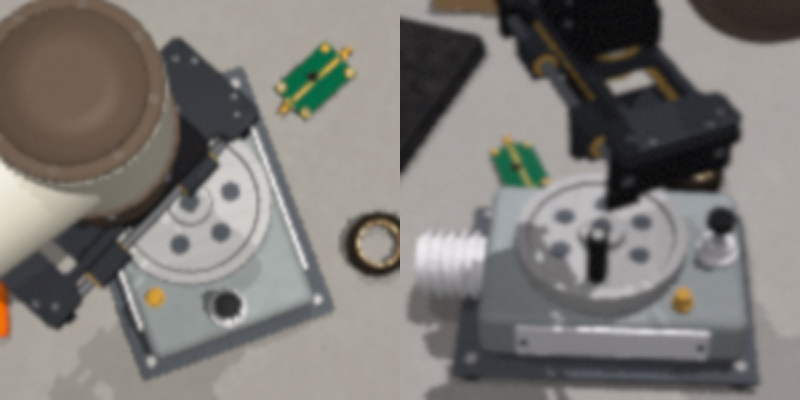

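The open fingers sit above and on either side of the handle, at about (600,240) in the right half of the picture. Descending and gripping.

Emit:
play_rows --commands "0 0 -0.4 0 0 0;0 0 -0.4 0 0 0;0 0 -0.4 0 0 0;0 0 -0.4 0 0 0;0 0 -0.4 0 0 0;0 0 -0.4 0 0 0;0 0 -0.34 0 0 0;0 0 0 0 0 0;0 0 0 0 0 0"

```text
time_s: 4.0
tcp_pos: [0.5143, 0.1745, 0.0892]
ee_rot: [[-0.691, -0.723, -0.0], [-0.723, 0.691, -0.0], [0.0, -0.0, -1.0]]
wrist_force: [-0.1, -0.3, 0.1]
gripper_width: 0.508
gripper_force: 0.0
```

Emit:
play_rows --commands "0 0 0 0 0 0;0 0 0 0 0 0;0 0 0 0 0 0;0 0 0 0 0 0;0 0 0 0 0 0;0 0 0 0 0 0;0 0 0 0 0 0;0 0 0 0 0 0" --grip 10

```text
time_s: 4.8
tcp_pos: [0.5142, 0.1746, 0.0896]
ee_rot: [[-0.691, -0.723, 0.0], [-0.723, 0.691, 0.0], [-0.0, -0.0, -1.0]]
wrist_force: [-1.4, 0.2, 1.4]
gripper_width: 0.176
gripper_force: 30.0
```

```bash
python3 - <<'E'
from h import *
c=np.array([.527,.1305]);R=.046;a0=np.radians(106.2)
P=lambda t:c+R*np.array([np.cos(a0-t),np.sin(a0-t)])
for i in range(22):
    t=i*.1;d=(P(t+.1)-P(t))/.03; print(round(t,1),P(t).round(4),"chord",d.round(3))
E
```

```text
0.0 [0.5142 0.1747] chord [0.149 0.035]
0.1 [0.5186 0.1757] chord [0.152 0.02 ]
0.2 [0.5232 0.1763] chord [0.153 0.005]
0.3 [0.5278 0.1765] chord [ 0.153 -0.01 ]
0.4 [0.5324 0.1762] chord [ 0.151 -0.026]
0.5 [0.5369 0.1754] chord [ 0.148 -0.04 ]
0.6 [0.5414 0.1742] chord [ 0.143 -0.055]
0.7 [0.5456 0.1726] chord [ 0.137 -0.069]
0.8 [0.5497 0.1705] chord [ 0.129 -0.082]
0.9 [0.5536 0.168 ] chord [ 0.12  -0.095]
1.0 [0.5572 0.1652] chord [ 0.11  -0.106]
1.1 [0.5605 0.162 ] chord [ 0.099 -0.117]
1.2 [0.5635 0.1585] chord [ 0.087 -0.126]
1.3 [0.5661 0.1547] chord [ 0.074 -0.134]
1.4 [0.5683 0.1507] chord [ 0.06  -0.141]
1.5 [0.5702 0.1464] chord [ 0.046 -0.146]
1.6 [0.5715 0.142 ] chord [ 0.031 -0.15 ]
1.7 [0.5725 0.1375] chord [ 0.016 -0.152]
1.8 [0.5729 0.133 ] chord [ 0.001 -0.153]
1.9 [0.573  0.1284] chord [-0.015 -0.153]
2.0 [0.5725 0.1238] chord [-0.03 -0.15]
2.1 [0.5716 0.1193] chord [-0.045 -0.147]
```

Emit:
play_rows --commands "0.075 0.018 0 0 0 0;0.075 0.018 0 0 0 0;0 0 0 0 0 0"

```text
time_s: 5.1
tcp_pos: [0.5193, 0.1757, 0.0896]
ee_rot: [[-0.691, -0.723, 0.001], [-0.723, 0.691, 0.0], [-0.001, -0.0, -1.0]]
wrist_force: [-0.8, 0.7, 4.0]
gripper_width: 0.176
gripper_force: 30.0
```

Emit:
play_rows --commands "0.076 0.01 0 0 0 0;0.076 0.01 0 0 0 0;0 0 0 0 0 0"

```text
time_s: 5.4
tcp_pos: [0.524, 0.1763, 0.0896]
ee_rot: [[-0.691, -0.723, 0.001], [-0.723, 0.691, 0.0], [-0.001, -0.001, -1.0]]
wrist_force: [-1.0, 1.2, 3.7]
gripper_width: 0.175
gripper_force: 30.0
```

Emit:
play_rows --commands "0.076 0.003 0 0 0 0;0.076 0.003 0 0 0 0;0 0 0 0 0 0"

```text
time_s: 5.7
tcp_pos: [0.5284, 0.1763, 0.0895]
ee_rot: [[-0.691, -0.723, 0.001], [-0.723, 0.691, 0.0], [-0.001, -0.001, -1.0]]
wrist_force: [-0.7, -0.1, 4.9]
gripper_width: 0.176
gripper_force: 30.0
```

Emit:
play_rows --commands "0.076 -0.005 0 0 0 0;0.076 -0.005 0 0 0 0;0 0 0 0 0 0"

```text
time_s: 6.0
tcp_pos: [0.5329, 0.176, 0.0895]
ee_rot: [[-0.691, -0.723, 0.001], [-0.723, 0.691, 0.0], [-0.001, -0.001, -1.0]]
wrist_force: [-1.1, -0.7, 4.7]
gripper_width: 0.173
gripper_force: 30.0
```

Emit:
play_rows --commands "0.076 -0.013 0 0 0 0;0.076 -0.013 0 0 0 0;0 0 0 0 0 0"

```text
time_s: 6.3
tcp_pos: [0.5374, 0.1752, 0.0895]
ee_rot: [[-0.691, -0.723, 0.001], [-0.723, 0.691, 0.0], [-0.001, -0.0, -1.0]]
wrist_force: [0.1, 0.1, 4.9]
gripper_width: 0.179
gripper_force: 30.0
```

Emit:
play_rows --commands "0.074 -0.02 0 0 0 0;0.074 -0.02 0 0 0 0;0 0 0 0 0 0"

```text
time_s: 6.6
tcp_pos: [0.5416, 0.174, 0.0895]
ee_rot: [[-0.691, -0.723, 0.0], [-0.723, 0.691, 0.0], [-0.0, -0.0, -1.0]]
wrist_force: [-0.6, 0.4, 6.6]
gripper_width: 0.173
gripper_force: 30.0
```

Emit:
play_rows --commands "0.072 -0.027 0.01 0 0 0;0.072 -0.027 0.01 0 0 0;0 0 0 0 0 0"

```text
time_s: 6.9
tcp_pos: [0.5452, 0.1726, 0.0896]
ee_rot: [[-0.691, -0.723, -0.001], [-0.723, 0.691, 0.0], [0.001, 0.001, -1.0]]
wrist_force: [-2.5, 2.4, 4.6]
gripper_width: 0.172
gripper_force: 30.0
```

Emit:
play_rows --commands "0.069 -0.034 0 0 0 0;0.069 -0.034 0 0 0 0;0 0 0 0 0 0"

```text
time_s: 7.2
tcp_pos: [0.5491, 0.1707, 0.0896]
ee_rot: [[-0.691, -0.723, -0.001], [-0.723, 0.691, 0.0], [0.001, 0.001, -1.0]]
wrist_force: [-3.2, 2.6, 3.7]
gripper_width: 0.171
gripper_force: 30.0
```

Emit:
play_rows --commands "0.065 -0.041 0 0 0 0;0.065 -0.041 0 0 0 0;0 0 0 0 0 0"

```text
time_s: 7.5
tcp_pos: [0.5529, 0.1684, 0.0896]
ee_rot: [[-0.691, -0.723, -0.002], [-0.723, 0.691, 0.0], [0.001, 0.002, -1.0]]
wrist_force: [-5.3, 3.2, 4.8]
gripper_width: 0.173
gripper_force: 30.0
```

Resistance is rising: 3.3, 4.0, then 6.2 N. Using finer steps now.

Emit:
play_rows --commands "0.06 -0.048 0 0 0 0;0.06 -0.048 0 0 0 0;0 0 0 0 0 0"

```text
time_s: 7.8
tcp_pos: [0.556, 0.166, 0.0896]
ee_rot: [[-0.691, -0.723, -0.002], [-0.723, 0.691, 0.001], [0.001, 0.002, -1.0]]
wrist_force: [-6.0, 5.8, 4.9]
gripper_width: 0.175
gripper_force: 30.0
```

Emit:
play_rows --commands "0.056 -0.052 0 0 0 0;0 0 0 0 0 0"

```text
time_s: 8.0
tcp_pos: [0.5576, 0.1646, 0.0896]
ee_rot: [[-0.691, -0.723, -0.002], [-0.723, 0.691, 0.001], [0.001, 0.003, -1.0]]
wrist_force: [-5.7, 7.0, 4.5]
gripper_width: 0.177
gripper_force: 30.0
```

Emit:
play_rows --commands "0.054 -0.055 0 0 0 0;0 0 0 0 0 0"

```text
time_s: 8.2
tcp_pos: [0.5604, 0.162, 0.0896]
ee_rot: [[-0.691, -0.723, -0.0], [-0.723, 0.691, -0.0], [0.0, 0.0, -1.0]]
wrist_force: [-0.9, 1.1, 2.2]
gripper_width: 0.175
gripper_force: 30.0
```

Peak was about 9 N at about 1.04 rad, then it fell away. Going on to about 1.24 rad, mid-slot.

Emit:
play_rows --commands "0.05 -0.056 0 0 0 0;0.046 -0.058 0 0 0 0;0.042 -0.06 0 0 0 0;0 0 0 0 0 0;0 0 0 0 0 0"

```text
time_s: 8.7
tcp_pos: [0.5653, 0.1558, 0.0896]
ee_rot: [[-0.691, -0.723, 0.001], [-0.723, 0.691, -0.001], [0.0, -0.001, -1.0]]
wrist_force: [2.5, -1.6, 0.2]
gripper_width: 0.173
gripper_force: 30.0
```

Emit:
play_rows --commands "0 0 0 0 0 0;0 0 0 0 0 0;0 0 0 0 0 0;0 0 0 0 0 0" --grip 44

```text
time_s: 9.1
tcp_pos: [0.5647, 0.1565, 0.0898]
ee_rot: [[-0.691, -0.723, -0.0], [-0.723, 0.691, -0.0], [0.0, 0.0, -1.0]]
wrist_force: [0.2, 0.1, 0.1]
gripper_width: 0.442
gripper_force: 0.0
```

Emit:
play_rows --commands "0 0 0.5 0 0 0;0 0 0.5 0 0 0;0 0 0.5 0 0 0;0 0 0.5 0 0 0;0 0 0.5 0 0 0;0 0 0 0 0 0"

```text
time_s: 9.7
tcp_pos: [0.566, 0.1572, 0.1673]
ee_rot: [[-0.691, -0.723, 0.005], [-0.723, 0.691, 0.002], [-0.005, -0.002, -1.0]]
wrist_force: [0.0, 0.3, -0.1]
gripper_width: 0.509
gripper_force: 0.0
```

Emit:
play_rows --commands "-0.5 -0.225 0 0 0 0;-0.5 -0.225 0 0 0 0;-0.5 -0.225 0 0 0 0;-0.5 -0.225 0 0 0 0;-0.5 -0.225 0 0 0 0;-0.5 -0.225 0 0 0 0;-0.5 -0.225 0 0 0 0;-0.5 -0.225 0 0 0 0;0 0 -0.5 0 0 0;0 0 -0.5 0 0 0;0 0 -0.5 0 0 0;0 0 0 0 0 0;0 0 0 0 0 0" --grip 0

```text
time_s: 11.0
tcp_pos: [0.4446, 0.1025, 0.1197]
ee_rot: [[-0.691, -0.723, -0.001], [-0.723, 0.691, -0.001], [0.001, 0.0, -1.0]]
wrist_force: [0.3, -0.3, -0.4]
gripper_width: 0.005
gripper_force: 0.0
```

```bash
python3 - <<'E'
from h import *
p,_=cams.capture("top"); q,_=cams.capture("side")
a=cv2.resize(p[140:290,240:390],(400,400),interpolation=cv2.INTER_CUBIC); b=cv2.resize(q[170:270,290:390],(400,400),interpolation=cv2.INTER_CUBIC)
cv2.imwrite("pics/z2.png",np.hstack([a,b])); s=r.sense(); print(s["time_s"],s["tcp_pos"],s["wrist_force"],s["gripper_width"])
E
```

```text
11.1 [0.44517526 0.1028334  0.12047206] [0.23225616 0.52343046 0.05200374] 0.008887099154175368
```

View pics/z2.png

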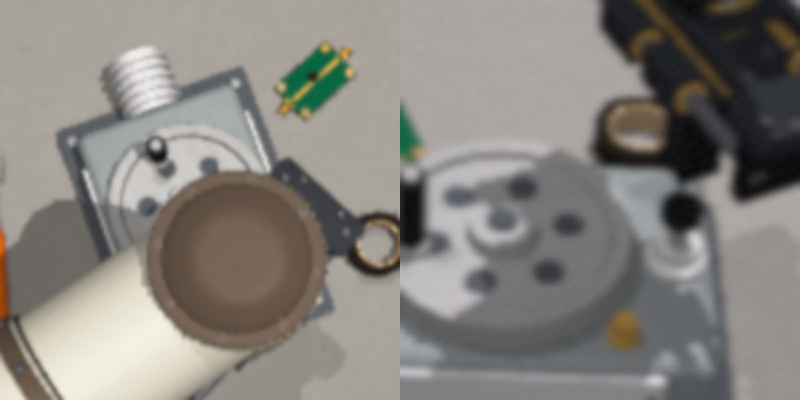

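Picture: the closed fingertips at right-half (690,175) sit just above the knob at (682,212). The handle rests past the peak, at left-half (155,148). Now lowering slowly.

Emit:
play_rows --commands "0 0 -0.25 0 0 0;0 0 -0.25 0 0 0;0 0 -0.15 0 0 0;0 0 -0.1 0 0 0;0 0 0 0 0 0"

```text
time_s: 11.6
tcp_pos: [0.4445, 0.1024, 0.0969]
ee_rot: [[-0.691, -0.723, -0.001], [-0.723, 0.691, -0.001], [0.001, 0.0, -1.0]]
wrist_force: [0.1, 0.7, -0.6]
gripper_width: 0.012
gripper_force: 0.0
```

Emit:
play_rows --commands "0 0 -0.05 0 0 0;0 0 -0.05 0 0 0;0 0 0 0 0 0"

```text
time_s: 11.9
tcp_pos: [0.4449, 0.1027, 0.0946]
ee_rot: [[-0.691, -0.723, 0.001], [-0.723, 0.691, 0.0], [-0.001, -0.0, -1.0]]
wrist_force: [0.2, -0.3, -0.5]
gripper_width: 0.004
gripper_force: 0.3
```

Emit:
play_rows --commands "0 0 -0.05 0 0 0;0 0 -0.05 0 0 0;0 0 0 0 0 0"

```text
time_s: 12.2
tcp_pos: [0.4449, 0.1026, 0.0914]
ee_rot: [[-0.691, -0.723, 0.0], [-0.723, 0.691, 0.0], [-0.0, -0.0, -1.0]]
wrist_force: [0.4, -1.1, 1.1]
gripper_width: 0.01
gripper_force: 0.5
```

Emit:
play_rows --commands "0 0 -0.04 0 0 0;0 0 0 0 0 0"

```text
time_s: 12.4
tcp_pos: [0.4449, 0.1027, 0.0902]
ee_rot: [[-0.691, -0.723, 0.0], [-0.723, 0.691, 0.0], [-0.0, -0.0, -1.0]]
wrist_force: [0.3, -0.5, 0.8]
gripper_width: 0.007
gripper_force: 0.6
```

Emit:
play_rows --commands "0 0 -0.04 0 0 0;0 0 0 0 0 0"

```text
time_s: 12.6
tcp_pos: [0.4449, 0.1027, 0.089]
ee_rot: [[-0.691, -0.723, 0.0], [-0.723, 0.691, 0.0], [-0.0, -0.0, -1.0]]
wrist_force: [0.2, -0.6, 0.8]
gripper_width: 0.002
gripper_force: 0.6
```

Emit:
play_rows --commands "0 0 -0.04 0 0 0;0 0 0 0 0 0"

```text
time_s: 12.8
tcp_pos: [0.4449, 0.1027, 0.0878]
ee_rot: [[-0.691, -0.723, 0.0], [-0.723, 0.691, 0.0], [-0.0, -0.0, -1.0]]
wrist_force: [1.9, 0.1, 1.0]
gripper_width: -0.0
gripper_force: 0.6
```

Emit:
play_rows --commands "0 0 -0.04 0 0 0;0 0 -0.04 0 0 0;0 0 0 0 0 0"

```text
time_s: 13.1
tcp_pos: [0.4449, 0.1027, 0.0854]
ee_rot: [[-0.691, -0.723, 0.0], [-0.723, 0.691, 0.0], [-0.0, -0.0, -1.0]]
wrist_force: [0.9, -0.5, 1.3]
gripper_width: 0.004
gripper_force: 0.7
```

Emit:
play_rows --commands "0 0 -0.03 0 0 0;0 0 0 0 0 0"

```text
time_s: 13.3
tcp_pos: [0.4449, 0.1027, 0.0845]
ee_rot: [[-0.691, -0.723, 0.0], [-0.723, 0.691, 0.0], [-0.0, -0.0, -1.0]]
wrist_force: [1.5, -0.1, 2.5]
gripper_width: 0.002
gripper_force: 1.0
```

Emit:
play_rows --commands "0 0 -0.03 0 0 0;0 0 0 0 0 0"

```text
time_s: 13.5
tcp_pos: [0.445, 0.1027, 0.0844]
ee_rot: [[-0.691, -0.723, 0.0], [-0.723, 0.691, -0.0], [-0.0, -0.0, -1.0]]
wrist_force: [-0.9, -0.7, 7.2]
gripper_width: 0.007
gripper_force: 4.0
```

Bottomed out: z is 0.0844 and the force is rising. One more gentle nudge to seat it.

Emit:
play_rows --commands "0 0 -0.03 0 0 0;0 0 0 0 0 0;0 0 0 0 0 0"

```text
time_s: 13.8
tcp_pos: [0.445, 0.1027, 0.0843]
ee_rot: [[-0.691, -0.723, 0.001], [-0.723, 0.691, -0.0], [-0.0, -0.001, -1.0]]
wrist_force: [-3.1, 0.5, 13.1]
gripper_width: 0.004
gripper_force: 7.1
```

Fully home. Retreating upward, then clear to the near side.

Emit:
play_rows --commands "0 0 0.1 0 0 0;0 0 0.3 0 0 0;0 0 0.5 0 0 0;0 0 0.8 0 0 0;0 0 0.8 0 0 0;0 0 0.8 0 0 0;0 -0.8 0.5 0 0 0;0 -0.8 0 0 0 0;0 -0.8 0 0 0 0;0 -0.8 0 0 0 0;0 -0.8 0 0 0 0;0 -0.8 0 0 0 0;0 -0.8 0 0 0 0;0 -0.8 0 0 0 0;0 -0.8 0 0 0 0;0 -0.8 0 0 0 0;0 0 0 0 0 0;0 0 0 0 0 0"

```text
time_s: 15.6
tcp_pos: [0.4442, -0.1375, 0.1964]
ee_rot: [[-0.692, -0.722, -0.001], [-0.722, 0.692, 0.0], [0.0, 0.001, -1.0]]
wrist_force: [-0.6, 0.1, 0.1]
gripper_width: 0.001
gripper_force: 0.0
```

```bash
python3 - <<'E'
from h import *
p,_=cams.capture("top"); q,_=cams.capture("side")
a=cv2.resize(p[140:290,220:400],(480,400),interpolation=cv2.INTER_CUBIC); b=cv2.resize(q[190:310,240:380],(320,274),interpolation=cv2.INTER_CUBIC)
im=np.zeros((400,800,3),np.uint8);im[:,:480]=a;im[:274,480:]=b
cv2.imwrite("pics/z3.png",im); s=r.sense(); print(s["time_s"],s["tcp_pos"],s["wrist_force"])
E
```

```text
15.7 [ 0.4444927  -0.13684196  0.19663934] [-0.40247328  0.1943168   0.70279273]
```

View pics/z3.png

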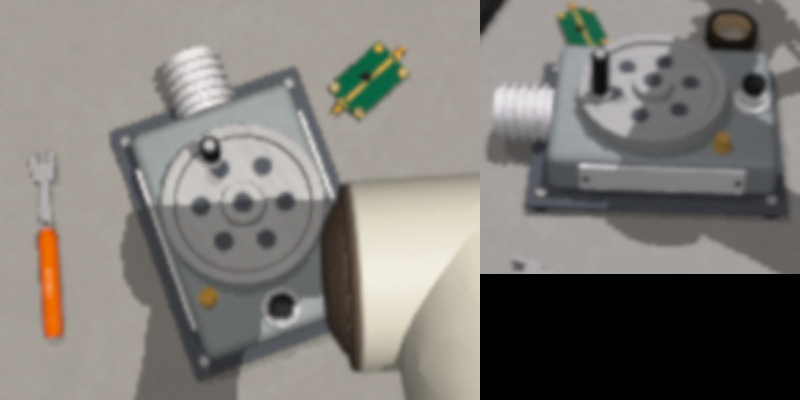

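The plunger knob now sits low on its boss, at left (282,306) and right (754,84). The wrench, board and tape roll are undisturbed and nothing is being touched.

```bash
python3 -c "
from station import r
print(r.finish_job())"
```

```text
the job is handed in; nothing more can be done
None
```

The pump is in its service lock and handed in at about 16 s: I turned the flywheel about 0.2 rad past the roughly 9 N resistance peak and pressed the plunger fully home with at most about 13 N; the wrench, circuit board and tape roll were left undisturbed.

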